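# Stand up a toppled power supply and hold it against the sprung stop for screwing

## Task

The small grey power supply has toppled onto its back: first stand it upright on the bench, clear of the blue spring-backed stop. Then press its back flat against the middle of the steel stop plate, between the two yellow marks, until the red pointer stands in the green zone of the scale (about 11 N), and keep pressing steadily with it standing on the bench so that I can drive the screws from behind; your program finishes while still pressing. Do not ram the stop, and leave the jar, bottle, screwdriver and screw tray where they are.

Things in the scene. Friction and masses are not known exactly. Their poses are not given: they have to be found in the camera images.
- psu: Grey power supply, box 66 deep (own x) by 46 wide (y) by 90 mm tall (z), about 0.5 kg. Origin: centre of its underside. +z: orange top; -x: front (black terminal strip, vent slots); +x: plain back with two dark holes. Starts lying on its back, front up, top roughly towards the stop, origin 33 mm above the bench. Upright, its origin is at z = 0.
- psu_back (a point): Point on the back face of the power supply, 33 mm in own +x from its axis and 48 mm above its underside, centred across its width; axes as psu. The feet grip the bench: standing loose, the unit tips rather than slides if pushed higher than about 25 mm above the bench; dragged along in the gripper it can tip too, so bring it up a hair clear of the bench.
- fixture: Blue spring-backed stop, fixed. Origin at bench level under the middle of the unpressed plate's front face. +x: direction to press in; z up; y along the plate. Bench in front of and under the plate's travel is free; posts at x = 69 to 101, y = +-38 mm, 86 mm high. White scale, top 90 mm high, at x = -10 to 100, y = -66 to -100 mm, with the green zone.
- stop_face (a point): Middle of the front face of the steel stop plate, 48 mm above the bench; moves with the plate. The plate is 100 mm wide (fixture y), 10 mm thick and reaches from 3 to 93 mm above the bench. Yellow marks at +-33 to 39 mm from its middle. Axes as fixture.
- stop_plate (a joint): How far the stop plate is pressed in, m: 0 = out (start), 0.045 = end of travel. Spring: 1.2 N at 0, rising 0.4 N per mm (11 N at 0.0245); it springs back when released. The red pointer on the plate lies in the green zone from 0.017 to 0.032 (8 to 14 N); orange beyond it is too hard.
- jar: Amber glass jar with a white cap, 60 mm across, 75 mm high, loose; origin under its centre. Leave alone.
- bottle: Green glass bottle, 52 mm across, 120 mm high, loose; origin under its centre. Leave alone.
- driver: Screwdriver with a red handle, lying flat along its own x. Leave alone.
- tray: Dark steel tray of screws, 110 (own x) by 170 (own y) by 35 mm high; origin under its centre. Leave alone.
There are look-alikes about, which are no part of the job. Leave any pink, purple or turquoise look-alike of the psu alone.

How it is judged:
By the outcome, as a careful person would: the job done as asked, in the order asked, and still so for the second after the job is handed in, while the arm keeps its last pose, push and grip.
It also fails if it takes over 61 s, if anything falls off the work surface, if the arm or the gripper's body presses on something with over 40 N, if the wrist force passes 120 N, or if a joint passes its speed limit or range.

## Robot

A 6-joint arm with a two-finger parallel gripper is mounted at the origin on the work surface. World frame = base frame: x ahead of the robot, y to its left, z up, the work surface at z = 0. Lengths are in mm, angles in rad, forces in N, time in s.
With the tool pointing down it reaches from about 350 to 775 mm from the base axis. Payload 7.3 kg.
Tool frame: the origin (TCP) lies at the very end of the fingers, on their centre line; the grasp point (between the pads) lies 19 mm behind it; z points along the fingers, y is the line along which they close (so a half turn about z gives the same grasp; the last joint's range is limited). The gripper opens to 92 mm and grips with 3 to 60 N. Pads are 19 mm wide; open, the fingers measure 130 mm over their backs; the gripper's body (75 mm by 190 mm) begins 47 mm behind the grasp point.
Start: joints at [-1.483, 0.342, 1.524, -0, 1.275, -0.146], TCP at [121.651, -510.731, 226.741] pointing down, gripper open.
Joint ranges: [-2.53, 2.53], [-0.77, 2.02], [0.04, 2.7], [-1, 4.14], [0.28, 2.66], [-3.11, 3.11]. Speed limits (rad/s): [2.57, 2.57, 3.14, 3.14, 3.14, 3.14].

## Interface

Orientations are given as [roll, pitch, yaw] about the fixed x, y, z axes, in that order (R = Rz(yaw) Ry(pitch) Rx(roll)).
In Python, from plant import get_obs, vision, workorder gives the robot as it stands.
- The arm moves only by the shell command python3 -m pendant 'ROWS' [OPENING]. ROWS is a JSON object of lists of equal length, an entry for each row: "dp": the shift along the tool's x, y, z in m, a list of three; "rotation": the turn, a rotation vector about the tool's x, y, z in rad, a list of three. A call has 1 to 8 rows; each row is the pose to reach, as a shift and turn from the pose commanded when the call began, along the tool's axes at that moment; what a row does not reach only later rows make up. A row lasts 1/8 s, in which the tool goes at most 62.5 mm and 10.7 degrees, less where a joint would pass 70% of its speed; a pose out of reach is approached as far as the arm can. A call with a gripper value outside its range is refused whole. OPENING is the finger opening in m, from 0 to 0.0918, set as the call begins (- or left out, the last holds). The fingers move at their own pace and stop on an object; the grip force is fixed at half the most. Time passes only in rows, so rows that repeat a pose let the fingers close. It gives the time, the measured TCP pose, the force, the opening and the grip force at its end, in the units of the state.
- get_obs(): the state, without advancing time (a new reading comes with each control period).
- vision.capture(name): name is "scene" or "top"; returns a dict with "pixels" (400x640x3 uint8, red, green, blue), "vfov" (degrees; the focal length in pixels is half the picture's height over the tangent of half this angle, whatever the lens; pixels are square), "cx", "cy" (the principal point, pixels), "pose" (4x4, takes a point from camera to world coordinates). Camera axes: x right, y up, looking along -z (the intrinsics and any distortion apply to the point x, -y, -z); pixel columns grow to the right and rows downward; lengths in mm; the calibration is good to about 2 mm. A picture is of the moment at which its call begins. There is no depth.
- workorder.close_job(): hands the job in; it is judged then, once.
The state is a dict: "time": time; "joint_positions": joint angles; "dq": joint speeds; "tau": joint torques, N m; "tool_pos": TCP position; "tcp_rot": TCP orientation; "contact_force": force on the tool from outside, world axes, zero at the start; "moment": the same for the moment, N m; "grip_width": finger opening in mm; "finger_force": force on a finger pad.
Only numpy, scipy, OpenCV 4.12 (cv2) and the standard library are available. Lean on these libraries where they do the work, as an engineer would, in place of code of your own. Each camera call takes 0.05 s, during which the arm holds its last target. There are 200 camera calls.

## Working session

There is one attempt and no reset: what is moved stays moved. The work goes in short steps, Python scripts to look and compute and a shell command to move; the robot and the scene stay as the last step left them, time stands still between calls to the robot, and variables do not carry over. Pictures are saved under pics/ and viewed, at most 10 in all, crops included, and the job is handed in when it is done.

```bash
mkdir -p pics; ls
python3 - <<'E'
from plant import get_obs, vision
import cv2
print({k:v for k,v in get_obs().items()})
for n in("scene","top"):
    c=vision.capture(n); cv2.imwrite(f"pics/{n}0.png",c["pixels"][:,:,::-1]); print(n,{k:v for k,v in c.items() if k!="pixels"})
E
```

```text
pics
{'time': 0.0, 'joint_positions': array([-1.48296747e+00,  3.42726847e-01,  1.52501160e+00,  1.66840443e-06,
        1.27540015e+00, -1.45994981e-01]), 'dq': array([-0.00112306,  0.00065444, -0.00260636, -0.00055286, -0.00183702,
       -0.00234342]), 'tau': array([-1.67695100e-03, -4.31242025e+01, -2.44223410e+01,  7.15413317e-02,
        5.57461591e-02, -1.24529652e-04]), 'tool_pos': array([ 121.6307439 , -510.29937117,  226.04471513]), 'tcp_rot': array([-3.14006339e+00, -2.26477383e-04,  2.33823182e-01]), 'contact_force': array([ 0.8312276 , -0.15251579, -0.19044727]), 'moment': array([-0.01956753,  0.04818071,  0.03099429]), 'finger_force': 0.0, 'grip_width': 91.90960236874646}
scene {'vfov': 47.11930668252478, 'cx': 317.0124663191279, 'cy': 196.453170020503, 'pose': array([[-7.89059519e-01, -4.27337993e-01,  4.41324502e-01,
         1.08950112e+03],
       [ 6.14107187e-01, -5.67470640e-01,  5.48497434e-01,
         6.07306741e+02],
       [ 1.60449046e-02,  7.03817670e-01,  7.10199443e-01,
         9.34808336e+02],
       [ 0.00000000e+00,  0.00000000e+00,  0.00000000e+00,
         1.00000000e+00]])}
top {'vfov': 46.41488644368023, 'cx': 321.4111639220995, 'cy': 197.60907093214942, 'pose': array([[-1.81167636e-02,  9.83371118e-01, -1.80701486e-01,
         3.61428009e+02],
       [-9.99636212e-01, -2.14265840e-02, -1.63812205e-02,
        -6.71480632e+01],
       [-1.99806347e-02,  1.80338974e-01,  9.83401560e-01,
         1.07771721e+03],
       [ 0.00000000e+00,  0.00000000e+00,  0.00000000e+00,
         1.00000000e+00]])}
```

View pics/scene0.png

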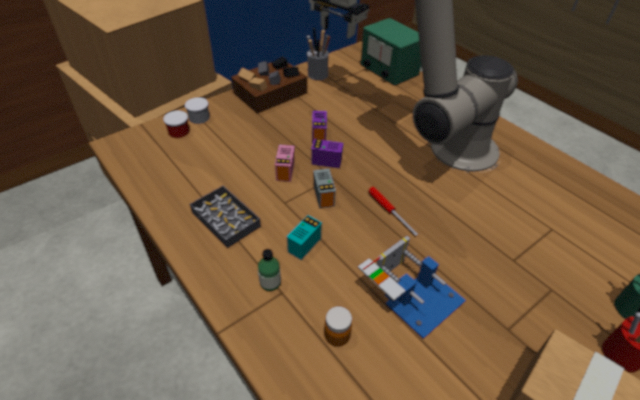

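View pics/top0.png

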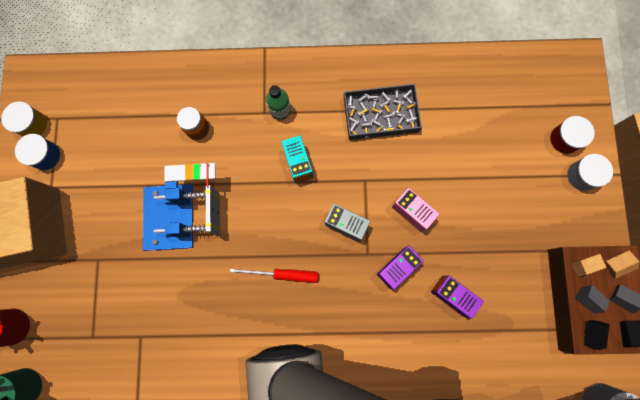

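The top view shows the grey PSU at about (347,223), with its terminals and top facing left towards the stop. The stop plate is at about (211,211), with its posts to the left, so pressing goes towards image left. I'll enlarge both.

Run:
```python
import cv2,numpy as np
t=cv2.imread("pics/top0.png"); s=cv2.imread("pics/scene0.png")
a=cv2.resize(t[150:260,140:240],None,fx=4,fy=4,interpolation=cv2.INTER_CUBIC)
b=cv2.resize(t[195:250,315:380],None,fx=6,fy=6,interpolation=cv2.INTER_CUBIC)
im=np.zeros((440,800,3),np.uint8); im[:440,:400]=a; im[:330,405:795]=b; cv2.imwrite("pics/crop0.png",im)
a=cv2.resize(s[155:225,300:350],None,fx=6,fy=6,interpolation=cv2.INTER_CUBIC)
b=cv2.resize(s[225:335,350:470],None,fx=4,fy=4,interpolation=cv2.INTER_CUBIC)
im=np.zeros((440,800,3),np.uint8); im[:420,:300]=a; im[:440,310:790]=b; cv2.imwrite("pics/crop1.png",im)
```

```text
(no output)
```

View pics/crop0.png

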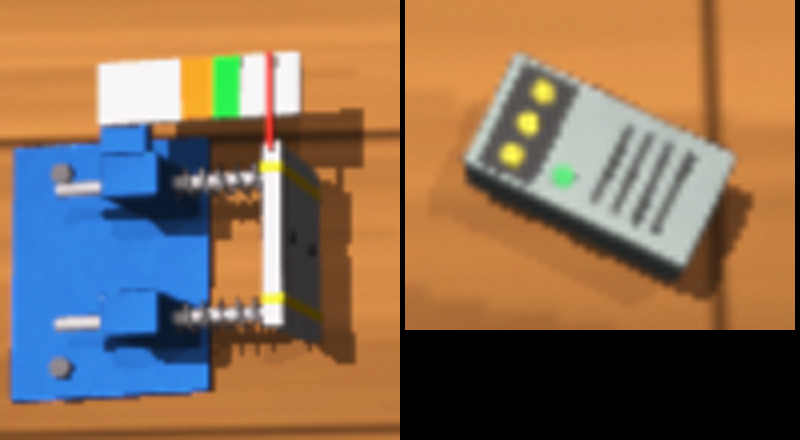

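View pics/crop1.png

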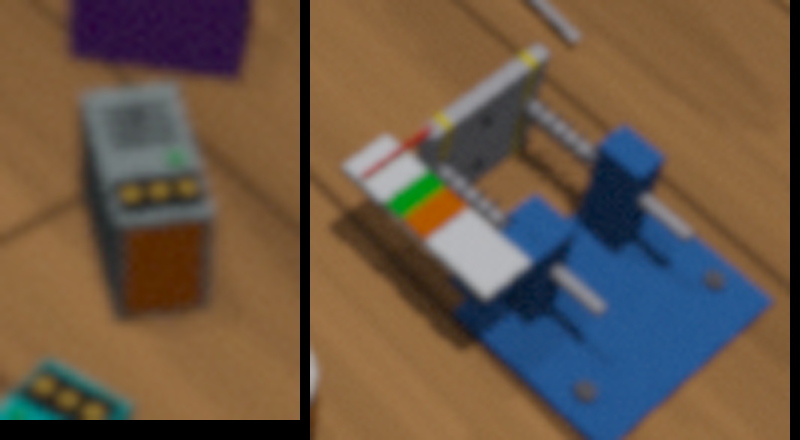

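The crops are sharp enough to measure. The PSU front-face corners in the top crop are (519,55), (735,155), (685,265) and (467,160). The plate's top front edge runs from (280,143) to (284,325).

```bash
cat > h.py <<'E'
import numpy as np
from plant import get_obs, vision
from scipy.spatial.transform import Rotation as R
def ray(c,u,v,z):
    f=200/np.tan(np.radians(c["vfov"]/2)); P=c["pose"]
    d=P[:3,:3]@np.array([(u-c["cx"])/f,-(v-c["cy"])/f,-1]); o=P[:3,3]
    return o+d*(z-o[2])/d[2]
def proj(c,p):
    f=200/np.tan(np.radians(c["vfov"]/2)); P=c["pose"]
    q=P[:3,:3].T@(np.array(p,float)-P[:3,3]); return np.array([c["cx"]+f*q[0]/-q[2],c["cy"]-f*q[1]/-q[2]])
def state():
    o=get_obs(); return o, R.from_euler("xyz",o["tcp_rot"])
E
python3 - <<'E'
from h import *
np.set_printoptions(precision=1,suppress=True)
t=vision.capture("top"); s=vision.capture("scene")
cr=lambda x,y,ox,oy,k,u0,v0:((x-ox+.5)/k-.5+u0,(y-oy+.5)/k-.5+v0)
P=[ray(t,*cr(x,y,405,0,6,315,195),66) for x,y in[(519,55),(735,155),(685,265),(467,160)]]
print("psu",*P); print([np.linalg.norm(P[i]-P[(i+1)%4]) for i in range(4)])
c=np.mean(P,axis=0); d=(P[0]+P[3]-P[1]-P[2]); print("c",c,"up dir yaw",np.arctan2(d[1],d[0]))
for i,p in enumerate(P): print("scene",proj(s,p),end=" ")
F=[ray(t,*cr(x,y,0,0,4,140,150),93) for x,y in[(280,143),(284,325),(263,145),(264,325)]]
print("\nplate",*F); print(np.linalg.norm(F[0]-F[1]),np.linalg.norm(F[0]-F[2]))
d=F[0]-F[1]; e=F[2]-F[3]; print("mid front",(F[0]+F[1])/2,"ydir yaws",np.arctan2(d[1],d[0]),np.arctan2(e[1],e[0]))
for p in F: print("scene",proj(s,p)-.0,((proj(s,p)-[350,225]+.5)*4+[310,0]),end=" ")
B=[ray(t,*cr(x,y,0,0,4,140,150),0) for x,y in[(12,148),(12,402),(211,389)]]; print("\nbase",*B)
for n,u,v,z in[("jar",190,116,75),("bottle",275,91,120),("driverL",232,271,8),("driverR",318,277,15),("tealA",283,139,66),("tealB",312,178,66),("scale",*cr(300,53,0,0,4,140,150),90),("scale",*cr(98,64,0,0,4,140,150),90),("scaleIn",*cr(300,112,0,0,4,140,150),90),("pink",395,197,66),("purp",379,270,66)]: print(n,ray(t,u,v,z))
E
```

```text
psu [533.  -76.8  66. ] [ 494.5 -154.5   66. ] [ 454.8 -135.    66. ] [494.7 -57.   66. ]
[np.float64(86.68825200848454), np.float64(44.16185151758555), np.float64(87.54684518387455), np.float64(43.17455540202056)]
c [ 494.2 -105.8   66. ] up dir yaw 1.104234969837488
scene [318.9 191.1] scene [312.7 169.9] scene [327.9 168. ] scene [334.5 189.2] 
plate [574.6 191.1  93. ] [475.5 186.4  93. ] [573.7 200.3  93. ] [475.7 197.1  93. ]
99.20040201611054 9.273070498613727
mid front [525.1 188.7  93. ] ydir yaws 0.04683991999999571 0.03240015125670159
scene [376.7 255.8] [418.9 125.1] scene [405.6 234.5] [534.6  40.1] scene [379.8 258.2] [431.2 134.6] scene [408.8 237.3] [547.2  51.2] 
base [595.3 375.5   0. ] [444.7 367.7   0. ] [449.9 251.9   0. ]
jar [740.6 244.7  75. ]
bottle [776.3  45.9 120. ]
driverL [392.7 157.2   8. ]
driverR [375.5 -38.5  15. ]
tealA [684.   34.1  66. ]
tealB [592.1 -30.2  66. ]
scale [625.5 182.1  90. ]
scale [621.8 293.4  90. ]
scaleIn [592.3 181.3  90. ]
pink [ 545.2 -212.1   66. ]
purp [ 387.2 -170.6   66. ]
```

```bash
cat >> h.py <<'E'
np.set_printoptions(precision=4,suppress=True)
def frame(yaw_psu_front, th, lying):
    """tool rotation gripping psu; yaw = direction of psu top (lying) or back (upright); th = own-frame tilt"""
    h=np.array([np.cos(yaw_psu_front),np.sin(yaw_psu_front),0]); up=np.array([0,0,1.])
    X,Z=(-up,h) if lying else (h,up); Y=np.cross(Z,X)
    z=np.cos(th)*X-np.sin(th)*Z; y=-Y; return R.from_matrix(np.c_[np.cross(y,z),y,z]),X,Y,Z
def delta(p,Rt):
    o,Rc=state(); print("dp",Rc.inv().apply(np.array(p)-o["tool_pos"])/1000,"rot",(Rc.inv()*Rt).as_rotvec())
def tgt(origin,yaw,th,lying,gx,gz,back=0):
    Rt,X,Y,Z=frame(yaw,th,lying); z=Rt.as_matrix()[:,2]
    return np.array(origin)+gx*X+gz*Z+(19-back)*z, Rt
E
python3 - <<'E'
from h import *
th=np.radians(40); o=np.array([494.2,-105.8,33])-45*np.array([np.cos(1.104),np.sin(1.104),0])
p,Rt=tgt(o,1.104,th,True,2,64,150); print(o,p,Rt.as_matrix()); delta(p,Rt)
p,Rt=tgt(o,1.104,th,True,2,64,0);print(p)
E
```

```text
[ 473.9488 -145.9857   33.    ] [540.6452 -13.6363 131.3518] [[ 0.3447  0.893  -0.2893]
 [ 0.6841 -0.45   -0.574 ]
 [-0.6428  0.     -0.766 ]]
dp [ 0.5227 -0.3862  0.0954] rot [-0.3042 -0.6533 -0.8334]
[497.2544 -99.7391  16.4452]
```

```bash
python3 -m pendant '{"dp":[[0.523,-0.386,-0.03],[0.523,-0.386,-0.03],[0.523,-0.386,-0.03],[0.523,-0.386,-0.03],[0.523,-0.386,-0.03],[0.523,-0.386,-0.03],[0.523,-0.386,-0.03],[0.523,-0.386,-0.03]],"rotation":[[0,0,-0.2],[0,0,-0.3],[0,0,-0.4],[0,0,-0.5],[0,0,-0.6],[0,0,-0.7],[0,0,-0.8],[0,0,-0.87]]}' 0.0918
python3 - <<'E'
from h import *
th=np.radians(40); o=np.array([473.9,-146,33])
print(get_obs()["joint_positions"]);p,Rt=tgt(o,1.104,th,True,2,64,150); delta(p,Rt)
E
```

```text
time: 1.2
tool_pos: [444.9, -127.3, 250.0]
tcp_rot: [3.141, 0.0, 1.107]
contact_force: [1.3, -1.2, -0.7]
grip_width: 91.5
finger_force: 0.0
[-0.4443  0.208   1.6443 -0.0003  1.2887  0.02  ]
dp [0.1445 0.0346 0.1186] rot [ 0.0015 -0.6979  0.0022]
```

```bash
python3 -m pendant '{"dp":[[0.144,0.035,0.118],[0.144,0.035,0.118],[0.144,0.035,0.118],[0.144,0.035,0.118],[0.144,0.035,0.118],[0.144,0.035,0.118],[0.144,0.035,0.118]],"rotation":[[0,-0.698,0.002],[0,-0.698,0.002],[0,-0.698,0.002],[0,-0.698,0.002],[0,-0.698,0.002],[0,-0.698,0.002],[0,-0.698,0.002]]}'
python3 - <<'E'
from h import *
import cv2
th=np.radians(40); o=np.array([473.9,-146,33])
print(get_obs()["joint_positions"]);p,Rt=tgt(o,1.104,th,True,2,64,0); delta(p,Rt)
c=vision.capture("scene");cv2.imwrite("pics/s2.png",cv2.resize(c["pixels"][60:280,200:480,::-1],None,fx=2.5,fy=2.5))
E
```

```text
time: 2.08
tool_pos: [540.1, -17.7, 133.9]
tcp_rot: [3.137, 0.695, 1.096]
contact_force: [-0.1, -0.1, 0.5]
grip_width: 91.5
finger_force: 0.0
[ 0.1368  0.7288  1.3405 -0.5558  1.5227  0.7671]
dp [ 0.004  -0.0014  0.1495] rot [-0.0001 -0.0034 -0.0059]
```

View pics/s2.png

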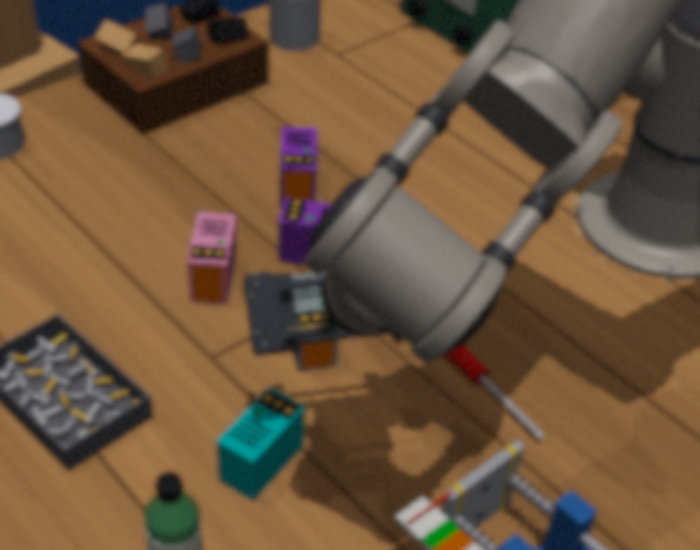

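The tool is tilted 40° in line with the PSU. The PSU shows at about (310,300) between the fingers, and the wrist is clear of everything. I'll advance and grip.

```bash
python3 -m pendant '{"dp":[[0.004,-0.001,0.04],[0.004,-0.001,0.08],[0.004,-0.001,0.11],[0.004,-0.001,0.125],[0.004,-0.001,0.135],[0.004,-0.001,0.142],[0.004,-0.001,0.149],[0.004,-0.001,0.149]],"rotation":[[0,-0.003,-0.006],[0,-0.003,-0.006],[0,-0.003,-0.006],[0,-0.003,-0.006],[0,-0.003,-0.006],[0,-0.003,-0.006],[0,-0.003,-0.006],[0,-0.003,-0.006]]}'
python3 -m pendant '{"dp":[[0,0,0],[0,0,0],[0,0,0],[0,0,0],[0,0,0],[0,0,0],[0,0,0],[0,0,0]],"rotation":[[0,0,0],[0,0,0],[0,0,0],[0,0,0],[0,0,0],[0,0,0],[0,0,0],[0,0,0]]}' 0.03
python3 - <<'E'
from h import *
import cv2
o,Rc=state(); print(o["joint_positions"],o["tcp_rot"])
c=vision.capture("top");cv2.imwrite("pics/t3.png",cv2.resize(c["pixels"][150:290,260:460,::-1],None,fx=3.5,fy=3.5))
E
```

```text
time: 3.12
tool_pos: [497.2, -98.5, 14.9]
tcp_rot: [-3.137, 0.701, 1.109]
contact_force: [0.3, 0.2, 0.4]
grip_width: 91.4
finger_force: 0.0
time: 4.12
tool_pos: [497.5, -98.6, 15.1]
tcp_rot: [-3.138, 0.701, 1.109]
contact_force: [1.0, 0.9, -0.3]
grip_width: 46.0
finger_force: 30.0
[ 0.0138  0.8165  1.5836 -0.6602  1.2003  0.8691] [-3.138   0.7008  1.109 ]
```

View pics/t3.png

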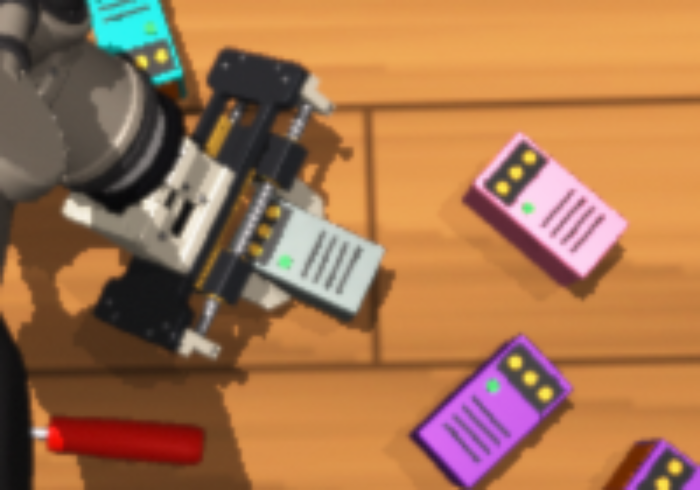

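The grip is square on the PSU body at 46.0 mm opening, with the PSU at (310,265) between the fingers. Next I'll lift it.

```bash
python3 -c "
from h import *
o,Rc=state();print(Rc.inv().apply([0,0,.15]))"
```

```text
[-0.0967 -0.0004 -0.1146]
```

```bash
python3 -m pendant '{"dp":[[-0.01,0,-0.012],[-0.03,0,-0.036],[-0.06,0,-0.071],[-0.097,0,-0.115],[-0.097,0,-0.115],[-0.097,0,-0.115]],"rotation":[[0,0,0],[0,0,0],[0,0,0],[0,0,0],[0,0,0],[0,0,0]]}'
python3 - <<'E'
from h import *
th=np.radians(40)
p,Rt=tgt([528.3,110.8,80],1.612,th,False,3.3,65); print(p,Rt.as_euler("xyz")); delta(p,Rt)
E
```

```text
time: 4.92
tool_pos: [496.8, -98.4, 164.8]
tcp_rot: [-3.135, 0.701, 1.11]
contact_force: [-0.6, 0.3, -6.7]
grip_width: 45.9
finger_force: 30.0
[527.5645 128.6397 132.787 ] [ 3.1416 -0.8727  1.612 ]
dp [ 0.1865 -0.0741 -0.115 ] rot [ 0.043   1.5353 -0.5592]
```

```bash
python3 -m pendant '{"dp":[[0.01,-0.004,-0.04],[0.03,-0.01,-0.08],[0.05,-0.02,-0.11],[0.07,-0.03,-0.13],[0.09,-0.04,-0.13],[0.11,-0.05,-0.13],[0.13,-0.06,-0.13],[0.15,-0.065,-0.125]],"rotation":[[0.004,0.15,-0.056],[0.009,0.31,-0.112],[0.013,0.46,-0.168],[0.017,0.61,-0.224],[0.022,0.77,-0.28],[0.026,0.92,-0.336],[0.03,1.07,-0.391],[0.034,1.23,-0.447]]}'
python3 - <<'E'
from h import *
th=np.radians(40);print(get_obs()["joint_positions"])
p,Rt=tgt([528.3,110.8,80],1.612,th,False,3.3,65); print(p,Rt.as_euler("xyz")); delta(p,Rt)
E
```

```text
time: 5.92
tool_pos: [525.5, 105.6, 162.7]
tcp_rot: [-3.062, -0.566, 1.482]
contact_force: [-0.6, 0.3, -5.8]
grip_width: 45.5
finger_force: 30.0
[-0.2646  0.4861  1.6415  0.5666  1.267  -0.4422]
[527.5645 128.6397 132.787 ] [ 3.1416 -0.8727  1.612 ]
dp [0.0035 0.003  0.0375] rot [ 0.0074  0.3024 -0.1105]
```

```bash
python3 -m pendant '{"dp":[[0.001,0.001,0.01],[0.003,0.003,0.02],[0.0035,0.003,0.0375],[0.0035,0.003,0.0375],[0.0035,0.003,0.0375],[0.0035,0.003,0.0375]],"rotation":[[0.003,0.13,-0.05],[0.007,0.302,-0.11],[0.007,0.302,-0.11],[0.007,0.302,-0.11],[0.007,0.302,-0.11],[0.007,0.302,-0.11]]}'
python3 - <<'E'
from h import *
import cv2
th=np.radians(40);o,Rc=state();print(o["joint_positions"])
p,Rt=tgt([528.3,110.8,0],1.612,th,False,3.3,65); print(p); delta(p,Rt)
print("down 1mm",Rc.inv().apply([0,0,-.001]))
c=vision.capture("scene");a=cv2.resize(c["pixels"][130:330,260:460,::-1],None,fx=2,fy=2)
c=vision.capture("top");b=cv2.resize(c["pixels"][130:290,160:360,::-1],None,fx=2,fy=2)
im=np.zeros((400,800,3),np.uint8);im[:,:400]=a;im[:320,400:]=b;cv2.imwrite("pics/c4.png",im)
E
```

```text
time: 6.68
tool_pos: [529.4, 128.2, 135.4]
tcp_rot: [3.136, -0.866, 1.615]
contact_force: [-0.5, 0.0, -4.2]
grip_width: 46.0
finger_force: 30.0
[-0.3478  0.6272  1.6875  0.8114  1.3403 -0.7995]
[527.5645 128.6397  52.787 ]
dp [-0.0626 -0.0021  0.0539] rot [0.0033 0.0067 0.0021]
down 1mm [-0.0008 -0.      0.0006]
```

View pics/c4.png

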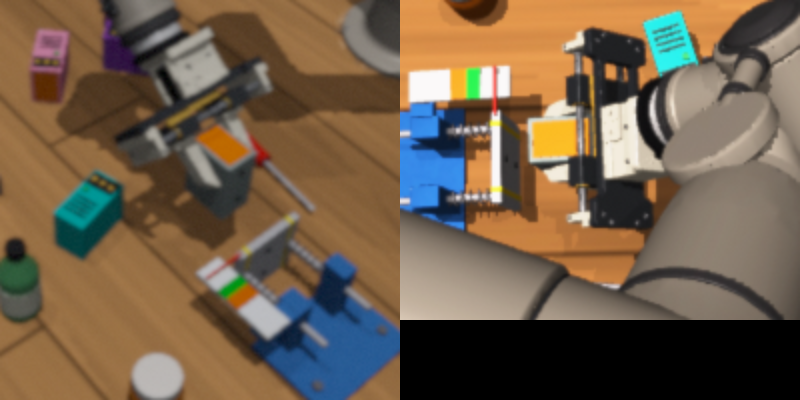

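The PSU is upright, with its orange top at (550,140) in the top panel and its back facing the plate squarely, about 35 mm clear. I'll lower it until it touches.

```bash
python3 -m pendant '{"dp":[[-0.02,-0.001,0.017],[-0.04,-0.002,0.034],[-0.05,-0.002,0.043],[-0.056,-0.002,0.048],[-0.059,-0.002,0.0505],[-0.059,-0.002,0.0505]],"rotation":[[0.003,0.007,0.002],[0.003,0.007,0.002],[0.003,0.007,0.002],[0.003,0.007,0.002],[0.003,0.007,0.002],[0.003,0.007,0.002]]}'
python3 -m pendant '{"dp":[[-0.0008,0,0.0006],[-0.0008,0,0.0006],[-0.0008,0,0.0006]],"rotation":[[0,0,0],[0,0,0],[0,0,0]]}'
python3 -m pendant '{"dp":[[-0.0008,0,0.0006],[-0.0008,0,0.0006],[-0.0008,0,0.0006]],"rotation":[[0,0,0],[0,0,0],[0,0,0]]}'
```

```text
time: 7.52
tool_pos: [527.5, 128.1, 57.1]
tcp_rot: [-3.14, -0.875, 1.609]
contact_force: [-0.5, -1.2, -5.4]
grip_width: 45.6
finger_force: 30.0
time: 7.9
tool_pos: [527.4, 128.1, 56.0]
tcp_rot: [-3.14, -0.875, 1.609]
contact_force: [-0.5, -0.6, -4.3]
grip_width: 46.0
finger_force: 30.0
time: 8.28
tool_pos: [527.3, 128.1, 54.8]
tcp_rot: [-3.139, -0.875, 1.609]
contact_force: [-0.5, -0.3, -4.7]
grip_width: 45.7
finger_force: 30.0
```

```bash
python3 -m pendant '{"dp":[[-0.0008,0,0.0006],[-0.0008,0,0.0006],[-0.0008,0,0.0006]],"rotation":[[0,0,0],[0,0,0],[0,0,0]]}'
python3 -m pendant '{"dp":[[-0.0008,0,0.0006],[-0.0008,0,0.0006],[-0.0008,0,0.0006]],"rotation":[[0,0,0],[0,0,0],[0,0,0]]}'
```

```text
time: 8.65
tool_pos: [527.3, 128.0, 53.8]
tcp_rot: [-3.139, -0.875, 1.609]
contact_force: [-0.1, -1.2, -4.9]
grip_width: 45.6
finger_force: 30.0
time: 9.02
tool_pos: [527.3, 127.9, 52.8]
tcp_rot: [-3.139, -0.875, 1.609]
contact_force: [-0.2, -0.3, -5.8]
grip_width: 45.6
finger_force: 30.0
```

```bash
python3 -m pendant '{"dp":[[-0.0008,0,0.0006],[-0.0008,0,0.0006],[-0.0008,0,0.0006]],"rotation":[[0,0,0],[0,0,0],[0,0,0]]}'
python3 -m pendant '{"dp":[[-0.0008,0,0.0006],[-0.0008,0,0.0006],[-0.0008,0,0.0006]],"rotation":[[0,0,0],[0,0,0],[0,0,0]]}'
```

```text
time: 9.4
tool_pos: [527.3, 127.9, 51.8]
tcp_rot: [-3.139, -0.875, 1.609]
contact_force: [0.3, 0.4, -5.4]
grip_width: 46.1
finger_force: 30.0
time: 9.78
tool_pos: [527.4, 127.9, 51.0]
tcp_rot: [-3.139, -0.875, 1.609]
contact_force: [-0.6, -0.4, -2.6]
grip_width: 46.1
finger_force: 30.0
```

Contact has begun. I'll settle it another half millimetre, release so that it stands freely, and check.

```bash
python3 -m pendant '{"dp":[[-0.0005,0,0.0004],[-0.0005,0,0.0004],[-0.0005,0,0.0004]],"rotation":[[0,0,0],[0,0,0],[0,0,0]]}'
python3 -m pendant '{"dp":[[0,0,0],[0,0,0],[0,0,0],[0,0,0],[0,0,0],[0,0,0]],"rotation":[[0,0,0],[0,0,0],[0,0,0],[0,0,0],[0,0,0],[0,0,0]]}' 0.062
python3 - <<'E'
from h import *
import cv2
c=vision.capture("scene");a=cv2.resize(c["pixels"][170:300,300:430,::-1],None,fx=3,fy=3)
c=vision.capture("top");b=cv2.resize(c["pixels"][150:260,180:280,::-1],None,fx=4,fy=4)
im=np.zeros((440,800,3),np.uint8);im[:390,:390]=a;im[:440,400:]=b;cv2.imwrite("pics/c5.png",im)
E
```

```text
time: 10.15
tool_pos: [527.4, 127.9, 50.9]
tcp_rot: [-3.14, -0.876, 1.61]
contact_force: [-1.8, -1.1, 5.3]
grip_width: 46.0
finger_force: 30.0
time: 10.9
tool_pos: [527.3, 127.8, 50.1]
tcp_rot: [-3.139, -0.875, 1.609]
contact_force: [-0.4, -0.6, -0.2]
grip_width: 62.3
finger_force: 0.0
```

View pics/c5.png

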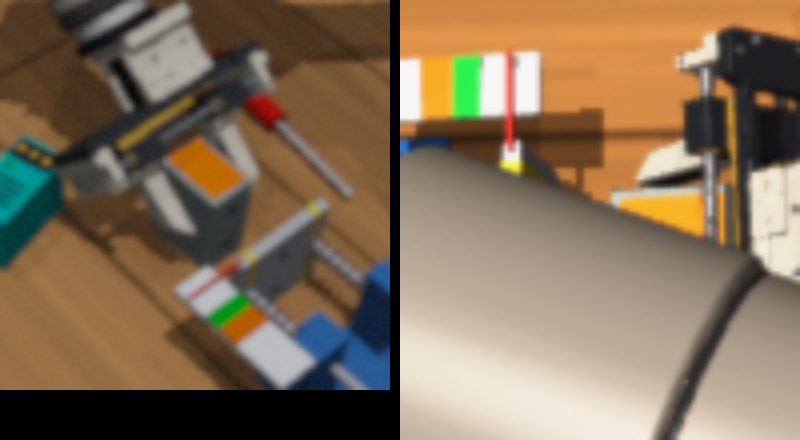

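It stands free and upright, clear of the stop, with the pointer still at rest. Next I'll measure the alignment from its top corners: scene panel (215,203) and (257,178), top panel (612,193). Then regrip.

```bash
python3 -m pendant '{"dp":[[0,0,0],[0,0,0],[0,0,0],[0,0,0],[0,0,0]],"rotation":[[0,0,0],[0,0,0],[0,0,0],[0,0,0],[0,0,0]]}' 0.03
python3 - <<'E'
from h import *
c=vision.capture("scene");t=vision.capture("top")
g=lambda x,y:((x+.5)/3-.5+300,(y+.5)/3-.5+170)
for n,x,y,z in[("backL",215,203,90),("backR",257,178,90),("plateTopL",247,258,93),("plateR",322,200,93)]: print(n,ray(c,*g(x,y),z))
print(ray(t,(612-400+.5)/4-.5+180,(193+.5)/4-.5+150,90), ray(t,(498-400+.5)/4-.5+180,(145)/4-.5+150,93))
u=np.array([-np.sin(.042),np.cos(.042),0]); o,Rc=state(); print("press 10mm",Rc.inv().apply(u)*.01,"up1",Rc.inv().apply([0,0,.001]),"fix -y 1mm",Rc.inv().apply([.99912,.04199,0])*.001,o["tcp_rot"])
E
```

```text
time: 11.62
tool_pos: [527.3, 127.8, 50.2]
tcp_rot: [-3.139, -0.875, 1.609]
contact_force: [-0.9, -0.8, 0.1]
grip_width: 45.6
finger_force: 30.0
backL [545.2869 141.4327  90.    ]
backR [500.243  142.6732  90.    ]
plateTopL [564.7272 198.1746  93.    ]
plateR [477.0002 192.3772  93.    ]
[546.5193 141.2043  90.    ] [574.0438 203.029   93.    ]
press 10mm [ 0.0064 -0.      0.0077] up1 [ 0.0008 -0.     -0.0006] fix -y 1mm [0.    0.001 0.   ] [-3.1392 -0.8747  1.6089]
```

```bash
python3 -m pendant '{"dp":[[0.0010,0,-0.0008],[0.0074,0,0.0069],[0.0138,0,0.0146],[0.0202,0,0.0223],[0.0234,0,0.0262],[0.0253,0,0.0285],[0.0253,0,0.0285]],"rotation":[[0,0,0],[0,0,0],[0,0,0],[0,0,0],[0,0,0],[0,0,0],[0,0,0]]}'
python3 - <<'E'
from h import *
import cv2
c=vision.capture("scene");cv2.imwrite("pics/c6.png",cv2.resize(c["pixels"][205:295,340:440,::-1],None,fx=6,fy=6,interpolation=cv2.INTER_CUBIC))
E
```

```text
time: 12.6
tool_pos: [525.8, 166.0, 51.3]
tcp_rot: [-3.139, -0.875, 1.609]
contact_force: [1.0, 0.6, -5.6]
grip_width: 45.6
finger_force: 30.0
```

View pics/c6.png

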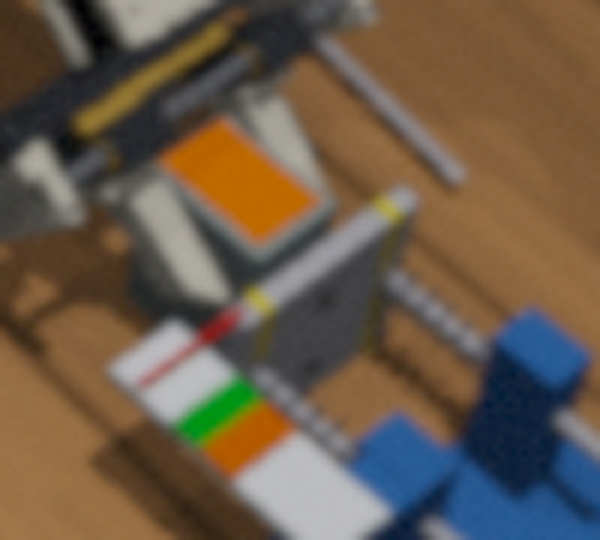

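The PSU is nearly centred: its back-edge middle is at (294,237) and the middle between the marks at (323,253), about 1–2 mm sideways off. The gap is about 8 mm. I'll advance gently.

```bash
python3 -m pendant '{"dp":[[0.0008,-0.0002,0.001],[0.0016,-0.0004,0.0019],[0.0024,-0.0006,0.0029],[0.0032,-0.0008,0.0038],[0.0038,-0.001,0.0046],[0.0045,-0.001,0.0054],[0.0051,-0.001,0.0062],[0.0051,-0.001,0.0062]],"rotation":[[0,0,0],[0,0,0],[0,0,0],[0,0,0],[0,0,0],[0,0,0],[0,0,0],[0,0,0]]}'
python3 -m pendant '{"dp":[[0.0006,0,0.0008],[0.0013,0,0.0015],[0.0019,0,0.0023],[0.0026,0,0.0031],[0.0026,0,0.0031]],"rotation":[[0,0,0],[0,0,0],[0,0,0],[0,0,0],[0,0,0]]}'
```

```text
time: 13.65
tool_pos: [524.4, 174.0, 51.2]
tcp_rot: [-3.139, -0.875, 1.609]
contact_force: [-0.5, 0.5, -4.0]
grip_width: 46.0
finger_force: 30.0
time: 14.28
tool_pos: [524.3, 177.9, 51.3]
tcp_rot: [-3.139, -0.875, 1.609]
contact_force: [0.2, -2.2, -4.8]
grip_width: 45.5
finger_force: 30.0
```

```bash
python3 -m pendant '{"dp":[[0.001,0,0.0012],[0.0019,0,0.0023],[0.0029,0,0.0035],[0.0038,0,0.0046],[0.0048,0,0.0058],[0.0058,0,0.0069],[0.0064,0,0.0077],[0.0064,0,0.0077]],"rotation":[[0,0,0],[0,0,0],[0,0,0],[0,0,0],[0,0,0],[0,0,0],[0,0,0],[0,0,0]]}'
python3 -m pendant '{"dp":[[0.0006,0,0.0008],[0.0013,0,0.0015],[0.0019,0,0.0023],[0.0026,0,0.0031],[0.0032,0,0.0039],[0.0038,0,0.0046],[0.0038,0,0.0046]],"rotation":[[0,0,0],[0,0,0],[0,0,0],[0,0,0],[0,0,0],[0,0,0],[0,0,0]]}'
```

```text
time: 15.28
tool_pos: [524.0, 187.8, 51.2]
tcp_rot: [-3.139, -0.874, 1.609]
contact_force: [-2.2, -6.4, -3.6]
grip_width: 45.7
finger_force: 30.0
time: 16.15
tool_pos: [523.8, 193.4, 51.2]
tcp_rot: [-3.139, -0.874, 1.609]
contact_force: [-2.0, -7.4, -2.2]
grip_width: 46.2
finger_force: 30.0
```

```bash
python3 -m pendant '{"dp":[[0.0006,0,0.0008],[0.0013,0,0.0015],[0.0019,0,0.0023],[0.0026,0,0.0031],[0.0032,0,0.0039],[0.0038,0,0.0046],[0.0045,0,0.0054],[0.0045,0,0.0054]],"rotation":[[0,0,0],[0,0,0],[0,0,0],[0,0,0],[0,0,0],[0,0,0],[0,0,0],[0,0,0]]}'
python3 -m pendant '{"dp":[[-0.0006,0,0.0005],[-0.0006,0,0.0005],[-0.0006,0,0.0005]],"rotation":[[0,0,0],[0,0,0],[0,0,0]]}'
python3 - <<'E'
from h import *
import cv2
c=vision.capture("scene");a=cv2.resize(c["pixels"][205:295,340:440,::-1],None,fx=5,fy=5,interpolation=cv2.INTER_CUBIC)
cv2.imwrite("pics/c7.png",a)
f=[get_obs()["contact_force"]]
for i in range(6): vision.capture("top"); f.append(get_obs()["contact_force"])
print(np.mean(f,axis=0),get_obs()["moment"])
E
```

```text
time: 17.15
tool_pos: [523.5, 200.1, 51.2]
tcp_rot: [-3.14, -0.874, 1.609]
contact_force: [-2.2, -11.4, -1.0]
grip_width: 46.0
finger_force: 30.0
time: 17.52
tool_pos: [523.8, 200.0, 50.7]
tcp_rot: [-3.14, -0.874, 1.609]
contact_force: [-2.5, -10.7, -0.1]
grip_width: 45.6
finger_force: 30.0
[ -2.0416 -10.7244  -0.1563] [-1.4148  0.0937  0.1586]
```

View pics/c7.png

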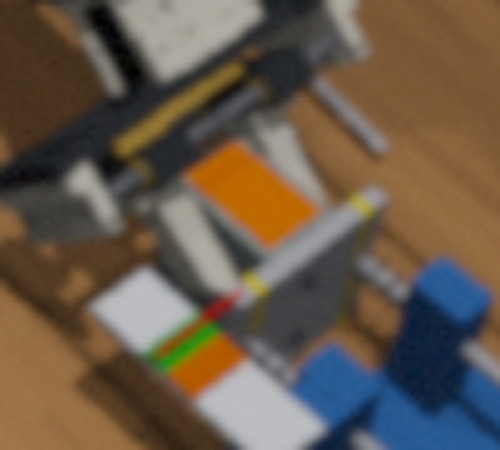

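The PSU is flat on the plate and centred between the marks, which are at (362,205) and (255,285). The force is 10.7 N and the pointer has entered the green at (190,340). The feet are still about 0.5 mm up and the contact leans to one side (Mz 0.16 N m), so I'll lower it and trim the yaw by 0.01.

```bash
python3 -m pendant '{"dp":[[-0.0003,0,0.0002],[-0.0006,0,0.0005],[-0.0006,0,0.0005],[-0.0006,0,0.0005]],"rotation":[[0.004,0,-0.003],[0.008,0,-0.006],[0.008,0,-0.006],[0.008,0,-0.006]]}'
python3 - <<'E'
from h import *
f=[]
for i in range(8): vision.capture("top"); o=get_obs(); f.append(np.r_[o["contact_force"],o["moment"],o["tool_pos"]])
print(np.mean(f,axis=0))
E
```

```text
time: 18.38
tool_pos: [524.1, 200.0, 50.2]
tcp_rot: [-3.141, -0.874, 1.619]
contact_force: [-1.8, -10.8, 1.7]
grip_width: 45.8
finger_force: 30.0
[ -1.9734 -11.1924   1.7737  -1.2897   0.003    0.143  524.1287 200.009
  50.1831]
```

```bash
python3 -m pendant '{"dp":[[0,0,0],[0,0,0],[0,0,0],[0,0,0]],"rotation":[[0,0,0],[0,0,0],[0,0,0],[0,0,0]]}'; python3 -c "
from plant import workorder
print(workorder.close_job())"
```

```text
time: 19.27
tool_pos: [524.1, 200.0, 50.2]
tcp_rot: [-3.141, -0.874, 1.619]
contact_force: [-1.2, -10.5, 2.0]
grip_width: 45.6
finger_force: 30.0
the job is handed in; nothing more can be done
None
```

I stood the grey power supply upright clear of the stop, then pressed its back against the middle of the plate; the job is handed in at 19 s with the arm still pressing at about 11 N and the feet on the bench, judging by the force readings because my picture allowance ran out before the last small adjustment.

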